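# Bring a sealant test coupon to its curing stand on the spatula

### The arm

A 6-joint arm with a two-finger parallel gripper is mounted at the origin on the work surface. World frame = base frame: x ahead of the robot, y to its left, z up, the work surface at z = 0. Lengths are in m, angles in degrees, forces in N, time in s.
With the tool pointing down it reaches from about 0.325 to 0.775 m from the base axis. Payload 9.3 kg.
Tool frame: the origin (TCP) lies on the centre line of the jaws, within the pads' length; the fingertips stand 19 mm ahead of it and the grasp point (between the pads) is the TCP; z points along the fingers, y is the line along which they close (so a half turn about z gives the same grasp; the last joint's range is limited). The gripper opens to 85 mm and grips with 20 to 120 N. Pads are 22 mm wide; open, the fingers measure 114 mm over their backs; the gripper's body (76 mm by 85 mm) begins 54 mm behind the grasp point. The pads swing forward as they close: fully open they stand 13 mm farther back than shut.
Start: joints at [63.793, 14.817, 1.232, 76.415, 0, 81.257], TCP at [0.165, 0.525, 0.25] pointing down, gripper open.
Joint ranges: [-174.27, 174.27], [-52.1, 104.24], [-59.71, 78.15], [-110.17, 111.67], [-87.03, 83.33], [-180, 180]. Speed limits (degrees/s): [127.2, 127.2, 159.86, 180, 180, 180].

### API

Orientations are given as a 3x3 rotation matrix whose columns are the frame's x, y, z axes.
In Python, from station import r gives the robot as it stands.
- The arm moves only by the tool shift_gripper, called after "Call:" by a JSON object that holds its "method" and its "body". Schema: {"type":"object","properties":{"plan":{"type":"array","items":{"type":"array","items":{"type":"number"},"minItems":7,"maxItems":7},"minItems":1,"maxItems":5},"grip_n":{"type":"number"},"only":{"type":"string"},"quiet":{"type":"boolean"},"lines":{"type":"string"}},"required":["plan"],"additionalProperties":false}. plan is a list of rows, 1 to 5 of them, each of 7 numbers: a rotation vector rx, ry, rz in degrees, then dx, dy, dz in m, then the finger opening in m; each row is the pose to reach, as a shift and turn from the pose commanded when the call began, along the tool's axes at that moment; what a row does not reach only later rows make up. A row lasts 1/8 s, in which the tool goes at most 0.0625 m and 10.7 degrees, less where a joint would pass 70% of its speed; a pose out of reach is approached as far as the arm can. The fingers move at their own pace and stop on an object; grip_n is the grip in N (left out, the last holds). Time passes only in rows, so rows that do not move let the fingers close. The tool returns the time, the measured TCP pose, the force, the opening and the grip force at its end. only (a regular expression) keeps the lines of the reply that match it, lines (a string "A,B") keeps lines A to B, and quiet returns only ok. Input that does not fit is refused with a message, and nothing moves.
- r.observe(): the state, without advancing time (a new reading comes with each control period).
- r.read_camera(name): name is "scene" or "top" or "wrist"; returns the picture (480x640x3 uint8, red, green, blue); there is no depth.
- r.calibration(name): a dict with "camera_matrix" (3x3 intrinsics, pixels), "D" ([k1, k2, p1, p2, k3] as OpenCV has them; the pictures are not rectified), "eye" and "orientation" of the camera in the world. Camera axes: x right, y down, z forward; pixel columns grow to the right and rows downward; lengths in m; the calibration is good to about 2 mm. A picture is of the moment at which its call begins: read the wrist's pose just before it. calibration takes no time and is no camera call; for the wrist camera it gives the pose at the moment of the call.
- r.job_done(): hands the job in; it is judged then, once.
The state is a dict: "time": time; "joint_positions": joint angles; "qd": joint speeds; "effort": joint torques, N m; "tcp_pos": TCP position; "orientation": TCP orientation; "ft_force": force on the tool from outside, world axes, zero at the start; "torque": the same for the moment, N m; "width": finger opening in m; "grip_force": force on a finger pad.
Only numpy, scipy, OpenCV 4.12 (cv2) and the standard library are available. Lean on these libraries where they do the work, as an engineer would, in place of code of your own. Each camera call takes 0.05 s, during which the arm holds its last target. There are 200 camera calls.

### The job

Pick up the spatula that has the round metal test coupon lying on its blade and, keeping it level so that the coupon stays on, carry it to the empty curing stand. Lower the blade between the stand's two rails so that the coupon is left lying centred on top of them, draw the blade out from under it and lay the spatula down flat on the table. Do not touch the coupon with the gripper, and leave the spare spatula where it lies.

Things in the scene. Friction and masses are not known exactly. Their poses are not given: they have to be found in the camera images.
- spatula: Spatula lying flat, coupon on its blade; 160 g; all sizes in mm. Wooden handle 140 long (x -70 to +70), 30 wide (y), 24 high; level aluminium blade 26 wide, 3 thick, from the handle's front to its tip at x = +170, its top 23 above the handle's underside. Origin: centre of the handle's underside; x towards the blade tip, z up. Grip the handle across y from above, e.g. at x = +20.
- coupon: Round bare metal disc, 70 mm in diameter, 4 thick, about 45 g, lying loose on the spatula's blade, at the start within about 6 of x = +140 on its centre line. Origin: centre of its underside; z up.
- stand: Empty curing stand, grey plastic, fixed: base (mm) 90 (x) x 82 (y) x 8 high, two rails along x, each 90 long, 18 thick, at y = -32 and +32, tops 60 above the table; the channel between is 46 wide, open on top and at both ends. Origin: centre of its underside; x along the channel, roughly away from the robot. The coupon goes on the rails over the origin. A like stand on the other side is full.
- spare: Spare spatula, the same shape and axes as the other, with nothing on it, lying at the right-hand side of the table. Origin: centre of the handle's underside. Not to be used.

How it is judged:
By the outcome, as a careful person would: the job done as asked, in the order asked, and still so for the second after the job is handed in, with the robot touching nothing.
It also fails if it takes over 42 s, if anything falls off the work surface, if the arm or the gripper's body presses on something with over 40 N, if the wrist force passes 120 N, or if a joint passes its speed limit or range.

## Working session

There is one attempt and no reset: what is moved stays moved. The work goes in short steps, Python scripts to look and compute and a tool call to move; the robot and the scene stay as the last step left them, time stands still between calls to the robot, and variables do not carry over. Pictures are saved under pics/ and viewed, at most 10 in all, crops included, and the job is handed in when it is done.

```bash
ls; mkdir -p pics
```

Run:
```python
from station import r
import cv2
o=r.observe(); print(o)
for n in("scene","top"):
    cv2.imwrite(f"pics/{n}0.png",r.read_camera(n)[:,:,::-1]); c=r.calibration(n); print(n,c)
```

```text
pics
station.py
{'time': 0.0, 'joint_positions': array([ 6.37913960e+01,  1.48513161e+01,  1.18972944e+00,  7.64118901e+01,
       -2.55225000e-04,  8.12567580e+01]), 'qd': array([ 0.04785448, -0.00169274,  0.00392929,  0.03774761,  0.13261765,
       -0.07365504]), 'effort': array([-2.49636061e-03, -5.55636835e+01,  3.44529068e+01,  1.36176022e-02,
       -2.05834099e-04, -7.65286842e-06]), 'tcp_pos': array([0.16497309, 0.52443394, 0.24966066]), 'orientation': array([[-9.53898515e-01,  3.00128818e-01, -5.62368369e-04],
       [ 3.00129285e-01,  9.53897837e-01, -1.15253662e-03],
       [ 1.90532516e-04, -1.26818619e-03, -9.99999178e-01]]), 'ft_force': array([-0.70421331,  0.03271154, -0.39393529]), 'torque': array([-0.04152457,  0.04432585,  0.06114357]), 'grip_force': 0.0, 'width': 0.08521925015192502}
scene {'camera_matrix': array([[531.38912524,   0.        , 322.92432024],
       [  0.        , 531.38912524, 246.28542837],
       [  0.        ,   0.        ,   1.        ]]), 'D': array([-0.10823918,  0.        ,  0.        ,  0.        ,  0.        ]), 'eye': array([0.92867949, 0.43178918, 1.02116924]), 'orientation': array([[-0.83112265,  0.44974919, -0.32704863],
       [ 0.55586378,  0.68865835, -0.46558044],
       [ 0.01583035, -0.56874893, -0.82235883]])}
top {'camera_matrix': array([[604.99755664,   0.        , 313.80323497],
       [  0.        , 604.99755664, 249.51877029],
       [  0.        ,   0.        ,   1.        ]]), 'D': array([-0.14252237,  0.        ,  0.        ,  0.        ,  0.        ]), 'eye': array([ 0.43817716, -0.106247  ,  1.43289986]), 'orientation': array([[ 5.99830452e-05, -9.96775802e-01,  8.02371256e-02],
       [-9.99999855e-01, -1.68219463e-05,  5.38595159e-04],
       [-5.35508877e-04, -8.02371463e-02, -9.96775659e-01]])}
```

View pics/scene0.png

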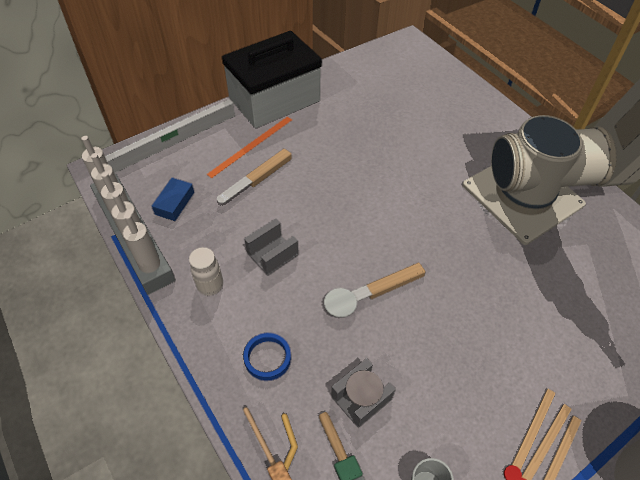

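View pics/top0.png

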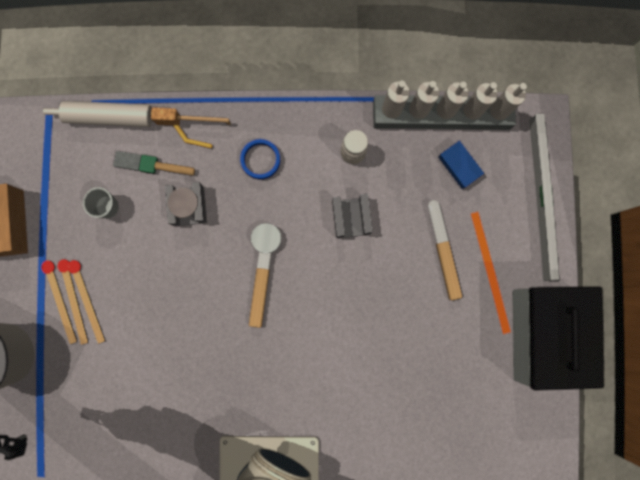

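The scene shows the coupon at (341,302), the handle running from (370,291) to (424,270), and the empty stand at (271,247). The top view has the coupon at (266,238), the handle from (264,268) to (256,326), and the stand at (352,216). I'll enlarge both.

Run:
```python
import cv2
a=cv2.imread("pics/top0.png")[185:335,240:390]; cv2.imwrite("pics/topc.png",cv2.resize(a,None,fx=4,fy=4,interpolation=cv2.INTER_CUBIC))
a=cv2.imread("pics/scene0.png")[210:330,235:435]; cv2.imwrite("pics/scenec.png",cv2.resize(a,None,fx=4,fy=4,interpolation=cv2.INTER_CUBIC))
```

```text
(no output)
```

View pics/topc.png

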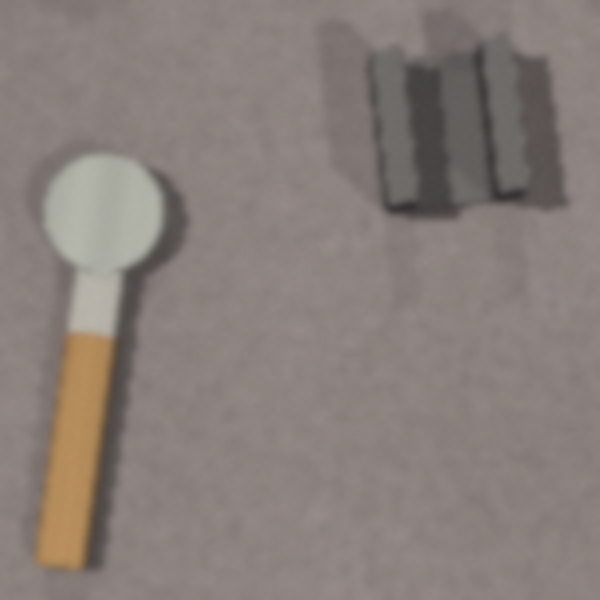

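View pics/scenec.png

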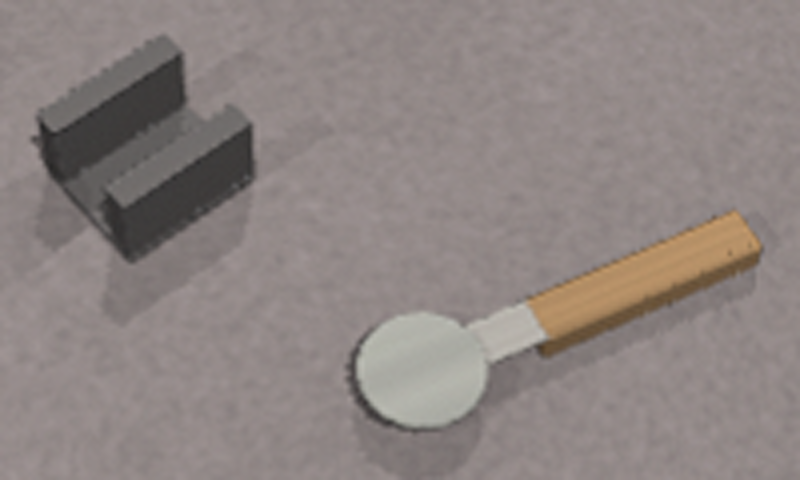

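The crops show clear corners for the handle, the coupon outline and the rails. In the top crop the coupon's centre is at (104,212). The handle's front corners are (66,334) and (116,336), and the rail near ends are around (388,207) and (526,190). Now I'll triangulate.

Create h.py:
```python
import cv2,numpy as np
from station import r
C={n:r.calibration(n) for n in("scene","top")}
def ray(c,p):
    u=cv2.undistortPoints(np.array([[p]],float),c["camera_matrix"],c["D"])[0,0]
    d=np.array(c["orientation"])@[u[0],u[1],1]; return np.array(c["eye"]),d/np.linalg.norm(d)
def tri(rays):
    A=np.zeros((3,3));b=np.zeros(3)
    for e,d in rays:
        P=np.eye(3)-np.outer(d,d);A+=P;b+=P@e
    x=np.linalg.solve(A,b); return x,[np.linalg.norm((np.eye(3)-np.outer(d,d))@(x-e)) for e,d in rays]
def onz(c,p,z):
    e,d=ray(c,p); return e+d*(z-e[2])/d[2]
def proj(c,X):
    R=np.array(c["orientation"]).T
    return cv2.projectPoints(np.array(X,float).reshape(-1,1,3),cv2.Rodrigues(R)[0],-R@c["eye"],c["camera_matrix"],c["D"])[0][:,0]
```

Run:
```python
from h import *
t=lambda p:(np.array(p)-1.5)/4+[240,185]
s=lambda p:(np.array(p)-1.5)/4+[235,210]
pts={"hFL":((66,334),(546,338),.024),"hFR":((116,336),(526,300),.024),"hBL":((37,567),(763,247),.024),"hBR":((84,569),(740,211),.024),
"coup":((104,212),(422,369),.027),
"LfarO":((370,56),(127,208),.06),"LnearO":((388,207),(253,124),.06),"LnearI":((416,203),(232,106),.06),"LfarI":((404,54),(107,186),.06),
"RfarO":((515,45),(40,115),.06),"RfarI":((483,47),(58,132),.06),"RnearI":((497,192),(184,53),.06),"RnearO":((526,190),(167,37),.06)}
for k,(a,b,z) in pts.items():
    x,e=tri([ray(C["top"],t(a)),ray(C["scene"],s(b))])
    print(k,x.round(4),np.round(e[0],4),"top@z",onz(C["top"],t(a),z).round(4)[:2],"sc@z",onz(C["scene"],s(b),z).round(4)[:2])
```

```text
hFL [0.5103 0.0278 0.0182] 0.0028 top@z [0.508  0.0291] sc@z [0.5148 0.0283]
hFR [5.071e-01 4.000e-04 1.770e-02] 0.0001 top@z [ 5.069e-01 -1.000e-04] sc@z [0.5097 0.0032]
hBL [0.3728 0.0455 0.0145] 0.001 top@z [0.3726 0.0453] sc@z [0.3788 0.0485]
hBR [0.3706 0.0192 0.0162] 0.0008 top@z [0.3715 0.0179] sc@z [0.3743 0.0229]
coup [0.5803 0.0069 0.0224] 0.0008 top@z [0.5792 0.0071] sc@z [0.5825 0.0083]
LfarO [ 0.668  -0.1486  0.0535] 0.0014 top@z [ 0.6659 -0.1475] sc@z [ 0.6708 -0.1456]
LnearO [ 0.5807 -0.1588  0.0528] 0.0015 top@z [ 0.5788 -0.1576] sc@z [ 0.5844 -0.1554]
LnearI [ 0.5835 -0.1752  0.0528] 0.0021 top@z [ 0.5811 -0.1736] sc@z [ 0.5876 -0.1722]
LfarI [ 0.6695 -0.1682  0.0515] 0.0013 top@z [ 0.667  -0.1671] sc@z [ 0.6727 -0.1638]
RfarO [ 0.6758 -0.233   0.0472] 0.0015 top@z [ 0.6724 -0.2309] sc@z [ 0.6802 -0.2253]
RfarI [ 0.674  -0.2141  0.0516] 0.0017 top@z [ 0.6712 -0.2125] sc@z [ 0.6775 -0.2097]
RnearI [ 0.5886 -0.2208  0.0556] 0.0009 top@z [ 0.5874 -0.2199] sc@z [ 0.5909 -0.2185]
RnearO [ 0.59   -0.2377  0.0532] 0.0009 top@z [ 0.5886 -0.2365] sc@z [ 0.5931 -0.2336]
```

Add to h.py:
```python
def to(p,yaw):
    "shift in tool axes to reach TCP p with tool x at yaw (deg), pointing down"
    o=r.observe(); R=np.array(o["orientation"]); c,s=np.cos(np.radians(yaw)),np.sin(np.radians(yaw))
    T=np.array([[c,s,0],[s,-c,0],[0,0,-1]])
    print("tcp",o["tcp_pos"].round(4),"rot",np.degrees(cv2.Rodrigues(R.T@T)[0]).ravel().round(2),"d",(R.T@(np.array(p)-o["tcp_pos"])).round(4),"t",round(o["time"],2),"w",round(o["width"],4))
```

```text
(no output)
```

Call:
{"method": "shift_gripper", "body": {"plan": [[0, 0, -2, -0.044, -0.039, 0.007, 0.085], [0, 0, -4, -0.087, -0.078, 0.014, 0.085], [0, 0, -6, -0.13, -0.117, 0.021, 0.085], [0, 0, -8, -0.174, -0.156, 0.028, 0.085], [0, 0, -10.3, -0.218, -0.195, 0.035, 0.085]], "grip_n": 60}}

```text
time: 0.72
tcp_pos: [0.315, 0.2716, 0.215]
orientation: [[-0.992, 0.123, 0.0], [0.123, 0.992, 0.0], [-0.0, 0.0, -1.0]]
ft_force: [1.0, -0.1, -0.2]
width: 0.085
grip_force: 0.0
```

```bash
python3 -c "
from h import *
to([.463,.0215,.18],172.8)"
```

```text
tcp [0.315  0.2716 0.215 ] rot [0.   0.01 0.14] d [-0.1777 -0.23    0.035 ] t 0.72 w 0.085
```

Call:
{"method": "shift_gripper", "body": {"plan": [[0, 0, 0, -0.037, -0.048, 0.007, 0.085], [0, 0, 0, -0.074, -0.096, 0.014, 0.085], [0, 0, 0, -0.111, -0.144, 0.021, 0.085], [0, 0, 0, -0.148, -0.192, 0.028, 0.085], [0, 0, 0, -0.178, -0.23, 0.035, 0.085]]}}

```text
time: 1.35
tcp_pos: [0.4632, 0.0205, 0.1799]
orientation: [[-0.992, 0.126, -0.0], [0.126, 0.992, -0.0], [0.0, -0.0, -1.0]]
ft_force: [-0.0, 0.4, -0.2]
width: 0.0853
grip_force: 0.0
```

```bash
python3 -c "
from h import *
to([.463,.0215,.18],172.8)
c=r.calibration('wrist'); print(c); import pickle; pickle.dump(c,open('w1.pkl','wb'))
cv2.imwrite('pics/w1.png',r.read_camera('wrist')[:,:,::-1])"
```

```text
tcp [0.4632 0.0205 0.1799] rot [-0.   -0.   -0.04] d [ 0.0003  0.0009 -0.0001] t 1.35 w 0.0853
{'camera_matrix': array([[385.15850351,   0.        , 323.70742476],
       [  0.        , 385.15850351, 239.55427047],
       [  0.        ,   0.        ,   1.        ]]), 'D': array([-0.01984,  0.     ,  0.     ,  0.     ,  0.     ]), 'eye': array([0.39663875, 0.02925376, 0.30439175]), 'orientation': array([[ 1.26320782e-01,  9.55308046e-01,  2.67263161e-01],
       [ 9.91989439e-01, -1.21619765e-01, -3.41406641e-02],
       [-1.10368367e-04,  2.69434908e-01, -9.63018597e-01]])}
```

View pics/w1.png

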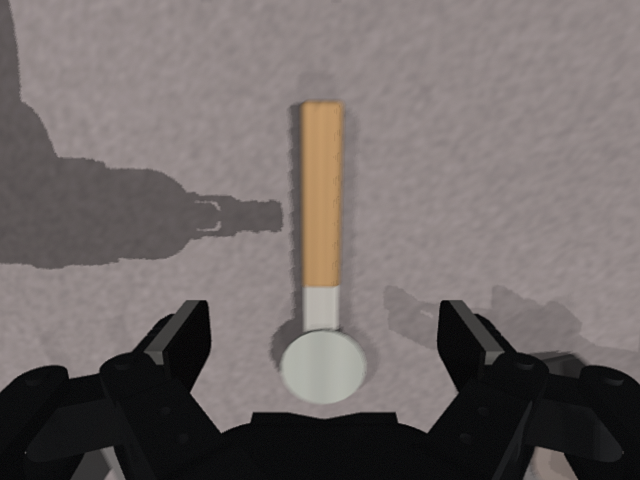

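The wrist view shows the handle upright in the picture: front edge at row 286 (cols 302–340), back edge at row 101 (cols 304–342), and the coupon at (323,367).

Run:
```python
from h import *; import pickle
w=pickle.load(open('w1.pkl','rb'))
t=lambda p:(np.array(p)-1.5)/4+[240,185]
s=lambda p:(np.array(p)-1.5)/4+[235,210]
for n,p,a,b in(("FL",(340,286),(66,334),(546,338)),("FR",(302,286),(116,336),(526,300)),("BL",(342.5,101),(37,567),(763,247)),("BR",(303.5,101),(84,569),(740,211)),("coup",(323,367),(104,212),(422,369))):
    print(n,onz(w,p,.024).round(4),tri([ray(w,p),ray(C["top"],t(a))])[0].round(4),tri([ray(w,p),ray(C["scene"],s(b))])[0].round(4),tri([ray(w,p),ray(C["top"],t(a)),ray(C["scene"],s(b))])[0].round(4))
```

```text
FL [0.5135 0.0272 0.024 ] [0.5072 0.0275 0.0392] [0.5141 0.0274 0.0222] [0.5119 0.028  0.0228]
FR [ 0.5098 -0.0023  0.024 ] [ 0.5063 -0.001   0.0329] [ 5.095e-01 -2.000e-04  2.190e-02] [ 5.086e-01 -2.000e-04  2.190e-02]
BL [0.3778 0.0447 0.024 ] [ 0.3738  0.0469 -0.0004] [0.3768 0.0457 0.0189] [0.3747 0.0456 0.0164]
BR [0.3744 0.018  0.024 ] [0.3726 0.0181 0.0177] [0.3729 0.0194 0.0192] [0.3719 0.0188 0.0174]
coup [0.584  0.0048 0.024 ] [0.5785 0.0061 0.0326] [0.5823 0.0062 0.0255] [0.5812 0.0066 0.0259]
```

Call:
{"method": "shift_gripper", "body": {"plan": [[0, 0, 0.5, 0, -0.001, 0.04, 0.085], [0, 0, 0.5, 0, -0.001, 0.09, 0.085], [0, 0, 0.5, 0, -0.001, 0.13, 0.085], [0, 0, 0.5, 0, -0.001, 0.15, 0.085], [0, 0, 0.5, 0, -0.001, 0.158, 0.06]], "grip_n": 80}}

```text
time: 2.02
tcp_pos: [0.4615, 0.0219, 0.0211]
orientation: [[-0.991, 0.133, -0.002], [0.133, 0.991, 0.0], [0.002, 0.0, -1.0]]
ft_force: [0.8, -0.5, -0.4]
width: 0.069
grip_force: 0.0
```

Call:
{"method": "shift_gripper", "body": {"plan": [[0, 0, 0, 0, 0, 0, 0.045], [0, 0, 0, 0, 0, 0, 0.036], [0, 0, 0, 0, 0, 0, 0.032], [0, 0, 0, 0, 0, 0, 0.028], [0, 0, 0, 0, 0, 0, 0.02]]}}

```text
time: 2.65
tcp_pos: [0.4629, 0.0216, 0.0234]
orientation: [[-0.991, 0.133, 0.002], [0.133, 0.991, -0.001], [-0.002, -0.0, -1.0]]
ft_force: [-2.0, -1.0, 9.4]
width: 0.0282
grip_force: 78.4
```

Call:
{"method": "shift_gripper", "body": {"plan": [[0, 0, 0, 0, 0, -0.003, 0.02], [0, 0, 0, 0, 0, -0.009, 0.02], [0, 0, 0, 0, 0, -0.017, 0.02], [0, 0, 0, 0, 0, -0.026, 0.02], [0, 0, 0, 0, 0, -0.033, 0.02]]}}

```text
time: 3.28
tcp_pos: [0.4625, 0.0218, 0.056]
orientation: [[-0.991, 0.133, 0.001], [0.133, 0.991, -0.0], [-0.001, -0.0, -1.0]]
ft_force: [-0.3, -0.4, -2.7]
width: 0.0278
grip_force: 79.2
```

Call:
{"method": "shift_gripper", "body": {"plan": [[0, 0, 0, 0, 0, -0.009, 0.02], [0, 0, 0, 0, 0, -0.02, 0.02], [0, 0, 0, 0, 0, -0.03, 0.02], [0, 0, 0, 0, 0, -0.037, 0.02], [0, 0, 0, 0, 0, -0.04, 0.02]]}}

```text
time: 3.9
tcp_pos: [0.4624, 0.0218, 0.0958]
orientation: [[-0.991, 0.133, 0.001], [0.133, 0.991, -0.0], [-0.001, 0.0, -1.0]]
ft_force: [0.1, 0.1, -2.6]
width: 0.0285
grip_force: 79.2
```

```bash
python3 -c "
from h import *
to([.463,.0215,.1],172.3)
c=r.calibration('wrist'); import pickle; pickle.dump(c,open('w2.pkl','wb'))
cv2.imwrite('pics/w2.png',r.read_camera('wrist')[:,:,::-1])"
```

```text
tcp [0.4624 0.0218 0.0958] rot [0.   0.03 0.04] d [-0.0006 -0.0002 -0.0042] t 3.9 w 0.0285
```

View pics/w2.png

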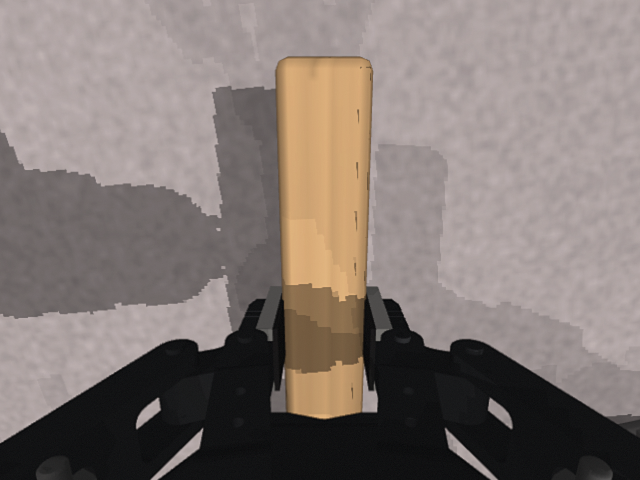

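The spatula is held straight: the handle's rear edge is at row 57, cols 276–371, and the jaws sit symmetric around it. Carrying it now with a gentle ramp.

Call:
{"method": "shift_gripper", "body": {"plan": [[0, 0, -0.3, -0.0017, -0.0047, -0.0007, 0.02], [0, 0, -1, -0.0057, -0.0157, -0.0025, 0.02], [0, 0, -2.1, -0.0125, -0.0345, -0.0054, 0.02], [0, 0, -3.5, -0.0208, -0.0575, -0.0091, 0.02], [0, 0, -4.9, -0.0293, -0.0808, -0.0128, 0.02]]}}

```text
time: 4.58
tcp_pos: [0.4807, -0.0636, 0.1081]
orientation: [[-0.999, 0.047, -0.0], [0.047, 0.999, -0.0], [0.0, -0.0, -1.0]]
ft_force: [0.0, 1.0, -3.0]
width: 0.0284
grip_force: 79.2
```

```bash
python3 -c "
from h import *
to([.5116,-.2025,.13],185.5)"
```

```text
tcp [ 0.4807 -0.0636  0.1081] rot [-0.   -0.02 -8.2 ] d [-0.0374 -0.1372 -0.0219] t 4.58 w 0.0284
```

Call:
{"method": "shift_gripper", "body": {"plan": [[0, 0, -1.4, -0.0064, -0.0235, -0.0037, 0.02], [0, 0, -2.9, -0.0131, -0.048, -0.0077, 0.02], [0, 0, -4.3, -0.0194, -0.071, -0.0114, 0.02], [0, 0, -5.6, -0.0255, -0.0935, -0.015, 0.02], [0, 0, -6.7, -0.0303, -0.111, -0.0178, 0.02]]}}

```text
time: 5.2
tcp_pos: [0.5054, -0.1763, 0.1257]
orientation: [[-0.998, -0.069, -0.0], [-0.069, 0.998, -0.0], [0.0, 0.0, -1.0]]
ft_force: [-0.2, 0.8, -2.2]
width: 0.0282
grip_force: 79.2
```

Call:
{"method": "shift_gripper", "body": {"plan": [[0, 0, -0.7, -0.004, -0.013, -0.002, 0.02], [0, 0, -1.1, -0.006, -0.021, -0.003, 0.02], [0, 0, -1.4, -0.008, -0.025, -0.004, 0.02], [0, 0, -1.5, -0.0085, -0.0265, -0.004, 0.02], [0, 0, -1.5, -0.0085, -0.0265, -0.004, 0.02]]}}

```text
time: 5.82
tcp_pos: [0.5157, -0.2, 0.1298]
orientation: [[-0.995, -0.095, -0.0], [-0.095, 0.995, 0.0], [0.0, 0.0, -1.0]]
ft_force: [-0.3, -0.2, -1.7]
width: 0.0283
grip_force: 79.2
```

Run:
```python
from h import *
to([.5116,-.2025,.13],185.5)
a=r.read_camera('top')[:,:,::-1];b=r.read_camera('scene')[:,:,::-1]
cv2.imwrite('pics/t2.png',a);cv2.imwrite('pics/s2.png',b)
f=lambda i,x,y,w,h,k:cv2.resize(i[y:y+h,x:x+w],None,fx=k,fy=k,interpolation=cv2.INTER_CUBIC)
cv2.imwrite('pics/c2.png',np.hstack([f(a,305,175,95,150,4),f(b,215,185,105,150,4)]))
```

```text
tcp [ 0.5157 -0.2     0.1298] rot [ 0.01 -0.01 -0.04] d [ 0.0043 -0.0021 -0.0002] t 5.83 w 0.0283
```

View pics/c2.png

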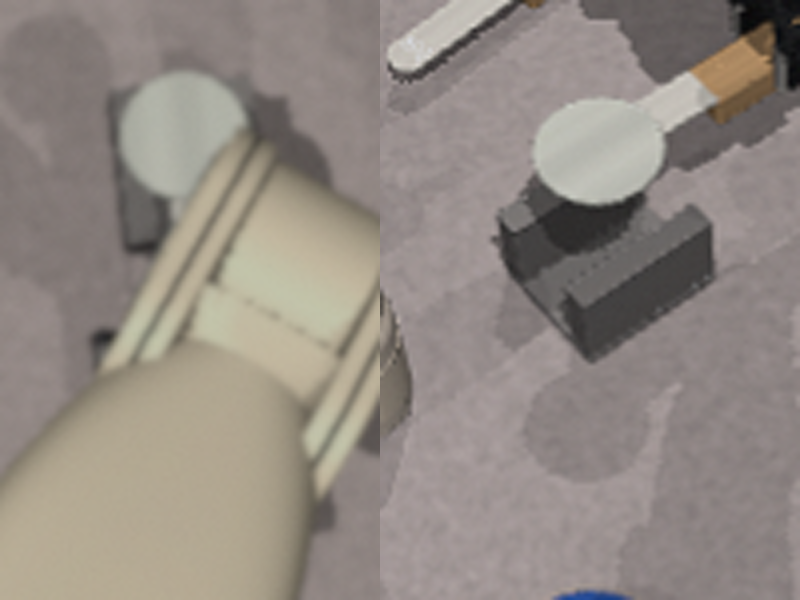

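In the crop, the coupon is centred at (183,134) in the top part and (219.5,152) in the scene part. It is still on the blade and above the stand.

Run:
```python
from h import *
t=lambda p:(np.array(p)-1.5)/4+[240,185]
s=lambda p:(np.array(p)-1.5)/4+[235,210]
L=[((370,56),(127,208),1,-1),((388,207),(253,124),-1,-1),((416,203),(232,106),-1,-2),((404,54),(107,186),1,-2),((515,45),(40,115),1,1),((483,47),(58,132),1,2),((497,192),(184,53),-1,2),((526,190),(167,37),-1,1)]
obj=np.array([(x*45,{-1:41,-2:23,1:-41,2:-23}[k]) for _,_,x,k in L])/1e3
for n,i,f in(("top",0,t),("scene",1,s)):
    P=np.array([onz(C[n],f(l[i]),.06)[:2] for l in L]); M=P.mean(0)
    U,S,V=np.linalg.svd((P-M).T@obj); R=U@V; print(n,"stand",M.round(4),"yaw",np.degrees(np.arctan2(R[1,0],R[0,0])).round(2),"res mm",(((P-M)-obj@R.T)*1e3).round(1).tolist())
    c=[(183,134),(219.5,152)][i]; o=[(305,175),(215,185)][i]
    px=(np.array(c)-1.5)/4+o
    print(" coupon",onz(C[n],px,.1334).round(4))
a=(np.array((183,134))-1.5)/4+(305,175);b=(np.array((219.5,152))-1.5)/4+(215,185)
print(tri([ray(C["top"],a),ray(C["scene"],b)]))
```

```text
top stand [ 0.6265 -0.1932] yaw 5.3 res mm [[-1.7, 0.7], [0.8, -1.0], [1.5, 0.9], [-2.2, -0.9], [-2.8, -1.1], [-2.3, -0.6], [3.6, 0.4], [3.1, 1.7]]
 coupon [ 0.6329 -0.1849  0.1334]
scene stand [ 0.6321 -0.1905] yaw 5.93 res mm [[-1.9, -0.5], [1.3, -1.0], [2.6, 0.1], [-1.8, -0.9], [-0.9, 1.4], [-1.8, -1.0], [1.1, -0.4], [1.4, 2.4]]
 coupon [ 0.6358 -0.1821  0.1334]
(array([ 0.63390745, -0.18538976,  0.1283231 ]), [np.float64(0.0003394247009263457), np.float64(0.0003394247009265222)])
```

Call:
{"method": "shift_gripper", "body": {"plan": [[0, 0, 0, 0.0015, -0.002, 0.004, 0.02], [0, 0, 0, 0.0035, -0.005, 0.014, 0.02], [0, 0, 0, 0.005, -0.007, 0.027, 0.02], [0, 0, 0, 0.0058, -0.0078, 0.04, 0.02], [0, 0, 0, 0.0058, -0.0078, 0.048, 0.02]]}}

```text
time: 6.55
tcp_pos: [0.5103, -0.2086, 0.0806]
orientation: [[-0.996, -0.094, -0.001], [-0.094, 0.996, 0.001], [0.001, 0.001, -1.0]]
ft_force: [0.2, -0.2, -1.9]
width: 0.0284
grip_force: 79.2
```

Call:
{"method": "shift_gripper", "body": {"plan": [[0, 0, 0, 0, 0, 0.005, 0.02], [0, 0, 0, 0, 0, 0.008, 0.02], [0, 0, 0, 0, 0, 0.008, 0.02]]}}

```text
time: 6.92
tcp_pos: [0.5108, -0.2086, 0.0739]
orientation: [[-0.995, -0.095, 0.0], [-0.095, 0.995, -0.0], [-0.0, -0.0, -1.0]]
ft_force: [0.3, -0.3, -1.9]
width: 0.0285
grip_force: 79.2
```

Run:
```python
from h import *
to([.5116,-.2025,.13],185.5)
a=r.read_camera('top')[:,:,::-1];b=r.read_camera('scene')[:,:,::-1]
cv2.imwrite('pics/t3.png',a);cv2.imwrite('pics/s3.png',b)
f=lambda i,x,y,w,h,k:cv2.resize(i[y:y+h,x:x+w],None,fx=k,fy=k,interpolation=cv2.INTER_CUBIC)
cv2.imwrite('pics/c3.png',np.hstack([f(a,305,175,80,100,5),f(b,230,205,80,100,5)]))
```

```text
tcp [ 0.5108 -0.2086  0.0739] rot [-0.    0.01 -0.06] d [-0.0014  0.006  -0.0561] t 6.92 w 0.0285
```

View pics/c3.png

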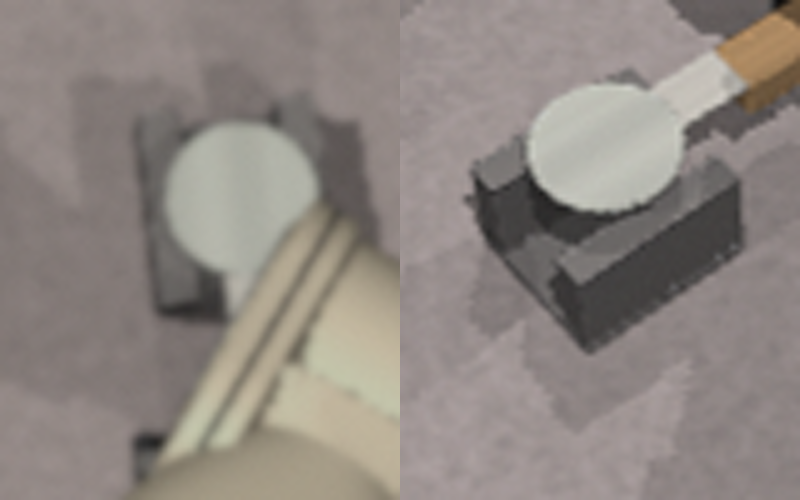

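The coupon is now at (242,199) in the top part and (205.5,148) in the scene part, lying over both rails.

Run:
```python
from h import *
for n,c,o,st in(("top",(242,199),(305,175),(.6265,-.1932)),("scene",(205.5,148),(230,205),(.6321,-.1905))):
    p=onz(C[n],(np.array(c)-2)/5+o,.0775)[:2]; d=p-st; y=np.radians(5.6)
    print(n,p.round(4),"along/across mm",(1e3*np.array([[np.cos(y),np.sin(y)],[-np.sin(y),np.cos(y)]])@d).round(1))
```

```text
top [ 0.6269 -0.1941] along/across mm [ 0.3 -1. ]
scene [ 0.6314 -0.1919] along/across mm [-0.9 -1.3]
```

Call:
{"method": "shift_gripper", "body": {"plan": [[0, 0, 0, 0, 0.001, 0.002, 0.02], [0, 0, 0, 0, 0.001, 0.006, 0.02], [0, 0, 0, 0, 0.001, 0.009, 0.02], [0, 0, 0, 0, 0.001, 0.011, 0.02], [0, 0, 0, 0, 0.001, 0.013, 0.02]]}}

```text
time: 7.65
tcp_pos: [0.5107, -0.2077, 0.0607]
orientation: [[-0.996, -0.095, -0.0], [-0.095, 0.996, 0.0], [0.0, 0.0, -1.0]]
ft_force: [0.4, 0.5, -2.7]
width: 0.0286
grip_force: 79.2
```

Call:
{"method": "shift_gripper", "body": {"plan": [[0, 0, 0, 0, 0, 0.002, 0.02], [0, 0, 0, 0, 0, 0.004, 0.02], [0, 0, 0, 0, 0, 0.007, 0.02], [0, 0, 0, 0, 0, 0.01, 0.02], [0, 0, 0, 0, 0, 0.012, 0.02]]}}

```text
time: 8.28
tcp_pos: [0.5106, -0.2076, 0.0486]
orientation: [[-0.996, -0.095, -0.0], [-0.095, 0.996, 0.0], [0.0, 0.0, -1.0]]
ft_force: [0.2, 0.4, -1.7]
width: 0.0281
grip_force: 79.2
```

Run:
```python
from h import *
to([.5116,-.2025,.13],185.5)
a=r.read_camera('top')[:,:,::-1];b=r.read_camera('scene')[:,:,::-1]
f=lambda i,x,y,w,h,k:cv2.resize(i[y:y+h,x:x+w],None,fx=k,fy=k,interpolation=cv2.INTER_CUBIC)
cv2.imwrite('pics/c4.png',np.hstack([f(a,305,175,80,100,5),f(b,230,205,80,100,5)]))
```

```text
tcp [ 0.5106 -0.2076  0.0486] rot [ 0.01 -0.01 -0.06] d [-0.0015  0.005  -0.0814] t 8.28 w 0.0281
```

View pics/c4.png

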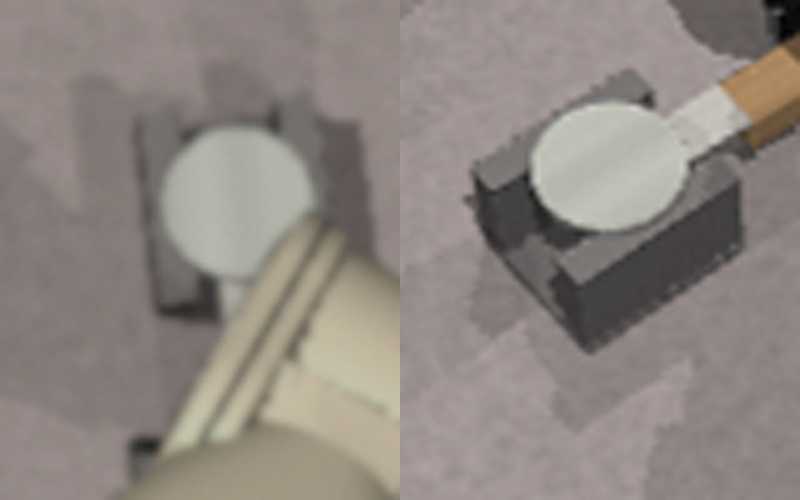

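The coupon lies on both rails, at about (238,202) top and (209,166) scene, and the blade is clearly below it. Drawing it out.

Call:
{"method": "shift_gripper", "body": {"plan": [[0, 0, 0, 0.003, 0, 0, 0.02], [0, 0, 0, 0.01, 0, 0, 0.02], [0, 0, 0, 0.022, 0, 0, 0.02], [0, 0, 0, 0.037, 0, 0, 0.02], [0, 0, 0, 0.052, 0, 0, 0.02]]}}

```text
time: 9.0
tcp_pos: [0.4576, -0.2126, 0.049]
orientation: [[-0.996, -0.095, -0.0], [-0.095, 0.996, 0.0], [0.0, 0.0, -1.0]]
ft_force: [-0.1, -0.4, -1.9]
width: 0.0285
grip_force: 79.2
```

Call:
{"method": "shift_gripper", "body": {"plan": [[0, 0, 0, 0.018, 0, 0, 0.02], [0, 0, 0, 0.038, 0, 0, 0.02], [0, 0, 0, 0.056, 0, 0, 0.02], [0, 0, 0, 0.068, 0, 0, 0.02], [0, 0, 0, 0.075, 0, 0, 0.02]]}}

```text
time: 9.62
tcp_pos: [0.3835, -0.2199, 0.049]
orientation: [[-0.996, -0.094, 0.0], [-0.094, 0.996, -0.0], [-0.0, -0.0, -1.0]]
ft_force: [0.1, -0.3, -1.5]
width: 0.0286
grip_force: 79.2
```

Call:
{"method": "shift_gripper", "body": {"plan": [[0, 0, 0, 0.002, 0, 0.006, 0.02], [0, 0, 0, 0.002, 0, 0.014, 0.02], [0, 0, 0, 0.002, 0, 0.02, 0.02], [0, 0, 0, 0.002, 0, 0.023, 0.02], [0, 0, 0, 0.002, 0, 0.0245, 0.02]]}}

```text
time: 10.25
tcp_pos: [0.3823, -0.2198, 0.0241]
orientation: [[-0.995, -0.095, -0.0], [-0.095, 0.995, 0.0], [0.0, 0.0, -1.0]]
ft_force: [-0.2, -0.9, -1.1]
width: 0.0288
grip_force: 79.2
```

Call:
{"method": "shift_gripper", "body": {"plan": [[0, 0, 0, 0, 0, 0, 0.02], [0, 0, 0, 0, 0, 0.0005, 0.02]]}}

```text
time: 10.5
tcp_pos: [0.3824, -0.22, 0.024]
orientation: [[-0.996, -0.095, 0.0], [-0.095, 0.996, -0.0], [-0.0, -0.0, -1.0]]
ft_force: [-0.9, 0.8, -1.1]
width: 0.0283
grip_force: 79.2
```

Call:
{"method": "shift_gripper", "body": {"plan": [[0, 0, 0, 0, 0, 0.0008, 0.02], [0, 0, 0, 0, 0, 0.0008, 0.03], [0, 0, 0, 0, 0, 0.0008, 0.045], [0, 0, 0, 0, 0, 0.0008, 0.065], [0, 0, 0, 0, 0, 0.0008, 0.085]]}}

```text
time: 11.12
tcp_pos: [0.3822, -0.2199, 0.0231]
orientation: [[-0.996, -0.095, 0.0], [-0.095, 0.996, -0.0], [-0.0, -0.0, -1.0]]
ft_force: [-0.2, -0.2, 0.1]
width: 0.0791
grip_force: 0.0
```

Call:
{"method": "shift_gripper", "body": {"plan": [[0, 0, 0, 0, 0, 0, 0.085], [0, 0, 0, 0, 0, 0, 0.085], [0, 0, 0, 0, 0, -0.005, 0.085], [0, 0, 0, 0, 0, -0.025, 0.085], [0, 0, 0, 0, 0, -0.06, 0.085]]}}

```text
time: 11.75
tcp_pos: [0.3817, -0.2194, 0.0833]
orientation: [[-0.996, -0.095, -0.002], [-0.095, 0.996, 0.001], [0.002, 0.002, -1.0]]
ft_force: [0.9, -0.9, -0.2]
width: 0.085
grip_force: 0.0
```

Call:
{"method": "shift_gripper", "body": {"plan": [[0, 0, 0, 0.02, 0, -0.05, 0.085], [0, 0, 0, 0.03, 0.05, -0.09, 0.085], [0, 0, 0, 0.03, 0.1, -0.12, 0.085], [0, 0, 0, 0.03, 0.15, -0.12, 0.085], [0, 0, 0, 0.03, 0.2, -0.12, 0.085]]}}

```text
time: 12.38
tcp_pos: [0.333, -0.0223, 0.2039]
orientation: [[-0.996, -0.094, 0.002], [-0.094, 0.996, -0.001], [-0.002, -0.001, -1.0]]
ft_force: [0.2, 0.3, -0.7]
width: 0.0847
grip_force: 0.0
```

Call:
{"method": "shift_gripper", "body": {"plan": [[0, 0, 0, 0, 0.055, 0, 0.085], [0, 0, 0, 0, 0.11, 0, 0.085], [0, 0, 0, 0, 0.165, 0, 0.085], [0, 0, 0, 0, 0.19, 0, 0.085], [0, 0, 0, 0, 0.2, 0, 0.085]]}}

```text
time: 13.0
tcp_pos: [0.314, 0.1766, 0.2033]
orientation: [[-0.995, -0.097, 0.0], [-0.097, 0.995, 0.0], [-0.0, 0.0, -1.0]]
ft_force: [0.2, -0.4, -1.4]
width: 0.0854
grip_force: 0.0
```

Run:
```python
from h import *
a=r.read_camera('top')[:,:,::-1];b=r.read_camera('scene')[:,:,::-1]
f=lambda i,x,y,w,h,k:cv2.resize(i[y:y+h,x:x+w],None,fx=k,fy=k,interpolation=cv2.INTER_CUBIC)
cv2.imwrite('pics/c5.png',np.hstack([f(a,300,170,100,150,4),f(b,220,180,100,150,4)]))
print(r.observe()["time"])
```

```text
13.1
```

View pics/c5.png

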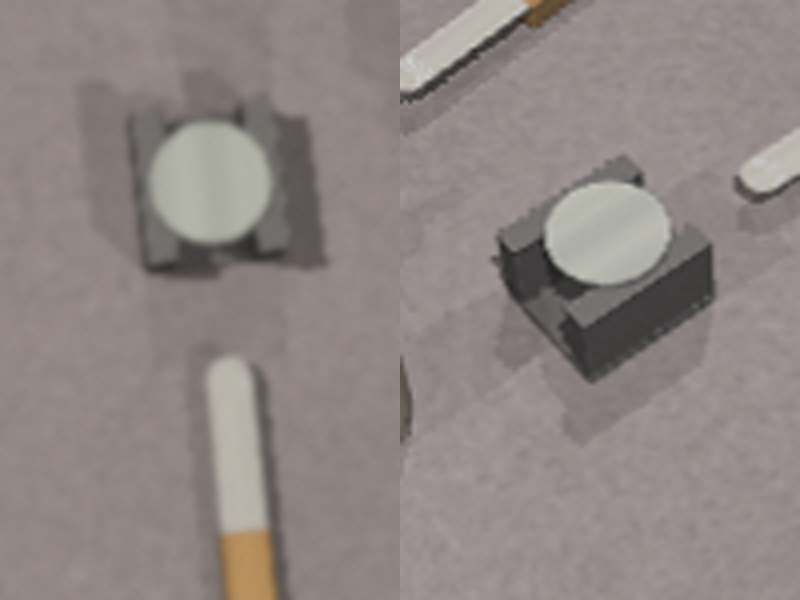

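The coupon lies centred on the rails: (211,182) in the top part against a stand centre of about (209,184). The spatula lies flat clear of the stand, and the arm is away from everything.

```bash
python3 -c "
from station import r
print(r.job_done())"
```

```text
the job is handed in; nothing more can be done
None
```

The job is handed in at about 13 s: the coupon lies centred on the stand's rails to within about 1–2 mm by camera, the spatula is flat on the table clear of the stand, and I did not touch the spare.

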